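# Hold a returned bayonet lamp seated in the lamp tester

## Robot

A 7-joint arm with a two-finger parallel gripper is mounted at the origin on a cart in front of the work surface, level with it; the furniture and walls round the work are solid. World frame = base frame: x ahead of the robot, y to its left, z up, the work surface at z = 0. Lengths are in m, angles in degrees, forces in N, time in s.
With the tool pointing down it reaches from about 0.425 to 0.875 m from the base axis. Payload 9.9 kg.
Tool frame: the origin (TCP) lies between the finger pads; the fingertips stand 22 mm ahead of it and the grasp point (between the pads) lies 3 mm ahead of it (robot.tcp_to_tips is the distance from the TCP to the fingertips, in m); z points along the fingers, y is the line along which they close (so a half turn about z gives the same grasp; the last joint's range is limited). The gripper opens to 85 mm and grips with 20 to 120 N. Pads are 22 mm wide; open, the fingers measure 114 mm over their backs; the gripper's body (76 mm by 85 mm) begins 54 mm behind the grasp point. The pads swing forward as they close: fully open they stand 13 mm farther back than shut.
Start: joints at [-71.207, 32.985, 1.427, 82.34, -0.859, 64.687, -3.237], TCP at [0.27, 0.619, 0.253] pointing down, gripper open.
Joint ranges: [-157.87, 157.87], [-19.46, 123.44], [-87.15, 90], [11.01, 140.99], [-62.26, 242.26], [9.8, 113.94], [-161.44, 161.44]. Speed limits (degrees/s): [127.2, 127.2, 172.46, 172.46, 180, 180, 180].

## Interface

Orientations are given as [roll, pitch, yaw] about the fixed x, y, z axes, in that order (R = Rz(yaw) Ry(pitch) Rx(roll)).
In Python, from station import robot gives the robot as it stands.
- The arm moves only by the tool inch_along, called after "Call:" in YAML: its name, and indented under it one key for each argument. Schema: {"type":"object","properties":{"rows":{"type":"string"},"jaw":{"type":"number"},"grip_n":{"type":"number"},"only":{"type":"string"},"quiet":{"type":"boolean"},"lines":{"type":"string"}},"required":["rows"],"additionalProperties":false}. rows is a string of 1 to 10 rows, parted by semicolons, with the numbers parted by spaces; each row has 6 numbers: dx, dy, dz in normalised numbers (1 is 500 mm), then a rotation vector rx, ry, rz in shares of 360 degrees (1.0 is 360 degrees); each row is the pose to reach, as a shift and turn from the pose commanded when the call began, along the tool's axes at that moment; what a row does not reach only later rows make up. A row lasts 1/8 s, in which the tool goes at most 0.0625 m and 10.7 degrees, less where a joint would pass 70% of its speed; a pose out of reach is approached as far as the arm can. jaw is the opening from 0.0 (shut) to 1.0 (fully open), set as the call begins (left out keeps the last). The fingers move at their own pace and stop on an object; grip_n is the grip in N (left out, the last holds). Time passes only in rows, so rows that do not move let the fingers close. The tool returns the time, the measured TCP pose, the force, the opening and the grip force at its end. only (a regular expression) keeps the lines of the reply that match it, lines (a string "A,B") keeps lines A to B, and quiet returns only ok. No shift or turn number may pass 1 either way. Input that does not fit is refused with a message, and nothing moves.
- robot.sense(): the state, without advancing time (a new reading comes with each control period).
- robot.grab_frame(name): name is "side" or "top"; returns the picture (420x560x3 uint8, red, green, blue); there is no depth.
- robot.camera_info(name): a dict with "vertical_fov" (degrees; the focal length in pixels is half the picture's height over the tangent of half this angle, whatever the lens; pixels are square), "cx", "cy" (the principal point, pixels), "k1" (the pictures are not rectified: a ray, as slopes to the right and down, at radius r is drawn at 1 + k1 r^2 times it, then the intrinsics apply), "pose" (4x4, takes a point from camera to world coordinates). Camera axes: x right, y up, looking along -z (the intrinsics and any distortion apply to the point x, -y, -z); pixel columns grow to the right and rows downward; lengths in m; the calibration is good to about 2 mm. A picture is of the moment at which its call begins. camera_info takes no time and is no camera call.
- robot.finish_job(): hands the job in; it is judged then, once.
The state is a dict: "clock": time; "joint_pos": joint angles; "qd": joint speeds; "joint_torque": joint torques, N m; "eef_pos": TCP position; "tcp_rot": TCP orientation; "wrist_force": force on the tool from outside, world axes, zero at the start; "ft_torque": the same for the moment, N m; "opening": opening from 0.0 (shut) to 1.0 (fully open); "gripper_force": force on a finger pad.
Only numpy, scipy, OpenCV 4.12 (cv2) and the standard library are available. Lean on these libraries where they do the work, as an engineer would, in place of code of your own. Each camera call takes 0.05 s, during which the arm holds its last target. There are 200 camera calls.

## Task

A customer's returned lamp is to be tested: lift the flat, paddle-shaped lamp out of the wooden tray, put its two-pin cap into the keyed bayonet socket of the lamp tester, push it down gently against the spring contact and turn it a quarter turn clockwise, as far as it goes. The socket springs back and pushes the lamp out when let go, so finish while still holding the lamp there in the grip, pushed in, upright and fully turned. Leave the two round lamps standing in the tray.

Things in the scene. Friction and masses are not known exactly. Their poses are not given: they have to be found in the camera images.
- flat_lamp: the returned lamp, 130 g, cap down in one of the tray's holes: a flat white disc head (22 mm thick along y, 64 mm in diameter, centre 64 mm and top 98 mm above the origin, grey rim), a 42 mm collar whose underside (z = 22 mm) rests on the tray, and a 22 mm metal cap, z 0 to 22 mm. Origin: centre of the cap's lower end, z up through the lamp
- lamp_grip (a point): on the lamp's axis, 68 mm above its origin, same axes: where to grip, from above, across the 22 mm between the flat faces (fingers closing along y)
- lamp_pins (a point): on the lamp's axis, 8 mm above its origin, same axes: the middle of the two 3 mm steel pins that stick out of the cap along +x and -x, 31 mm over their ends. They lie in the plane of the flat head, so its edge shows their direction; a half turn about z makes no difference
- tester: lamp tester, a fixed grey box 132 x 212 mm (x, y), panel 50 mm above the table, meter window and rocker switch along its front (-x) edge, three sockets in a row behind. Origin: centre of its underside. The middle, tallest socket (45 mm black collar, 22 mm high, keyhole mouth, side pointer) is the bayonet one; the two low plain ones are not used
- socket_mouth (a point): centre of the bayonet socket's mouth, on its upper face, 72 mm above the table, tester's axes. A 24 mm bore with two keyways for the pins, 5.4 mm wide, along +x and -x, 34 mm over their ends. The lip is 5 mm thick; the pins turn under it only when the lamp's lower end is 15 mm or more below the mouth (17 is best, 17.5 the end stop)
- tester_slot (a point): same point, but turning with the barrel under the lip that takes the pins: its x axis lies along the barrel's pin slot, in line with the keyways while the barrel is at rest
- tester_turn (a joint): turn of the barrel and its steel side pointer, rad: 0 at rest (pointer towards the tester's front, -x), growing clockwise seen from above to a stop at 1.571, a quarter turn (pointer towards +y). A spring turns it back: 0.13 N m at rest, 0.23 N m at the stop. The pins have about 0.06 rad of play in its slot
- tester_contact (a joint): travel of the spring contact in the socket, m: 0 at rest (its top 6 mm below the mouth), 0.0115 at its end stop, about 0.0085 with the lamp's pins up against the lip's underside; it pushes the lamp up with 3 N at first, 8 N at the end stop
- lamp_tray: fixed wooden tray 100 x 290 x 32 mm (x, y, z), origin at the centre of its underside; three 35 mm holes through it on its y axis, 95 mm apart, a lamp standing in each. Which lamp stands where varies
- round_lamp_a: large globe lamp with a screw cap, 59 mm across, standing in the tray, top 98 mm above the table; to be left alone. Origin at the lower end of its cap
- round_lamp_b: small globe lamp with a screw cap, 46 mm across, standing in the tray, top 80 mm above the table; to be left alone. Origin at the lower end of its cap

How it is judged (in metres and radians):
On the way:
1. the lamp's cap is pushed into the socket, upright (value of joint tester_contact above 0.004 m and horizontal distance between flat_lamp and socket_mouth below 0.005 m and z of flat_lamp in the frame of socket_mouth below -0.009 m and angle between flat_lamp's own z axis and vertical below 0.15 rad), for 0.1 s.
At the end, for the whole second after the job is handed in: The fingers still hold the flat lamp (over 4 N), at rest, upright within 7 degrees, its cap within 4 mm of the bayonet socket's axis, 13 mm or more below the mouth, the contact pressed 7 mm or more, the barrel turned with it 1.40 rad or more; the round lamps within 15 mm of their start (value of joint tester_turn above 1.4 rad and value of joint tester_contact above 0.007 m and horizontal distance between flat_lamp and socket_mouth below 0.004 m and z of flat_lamp in the frame of socket_mouth below -0.013 m and angle between the x axis of flat_lamp and the x axis of tester_slot, either way round below 0.2 rad and angle between flat_lamp's own z axis and vertical below 0.12 rad and contact force between the fingers and flat_lamp above 4 N and linear speed of flat_lamp below 0.02 m/s and distance of each of round_lamp_a, round_lamp_b from where it was at the start of the episode below 0.015 m); the arm keeps its last pose, push and grip.
It fails at once if a round lamp is knocked over or taken out of the tray (angle between any of round_lamp_a, round_lamp_b's own z axis and vertical above 0.35 rad or distance of any of round_lamp_a, round_lamp_b from where it was at the start of the episode above 0.03 m).
It fails at once if the lamp is rammed against the tester (more than 90 N) (contact force between flat_lamp and tester above 90 N).
It also fails if it takes over 42 s, if anything falls off the work surface, if the arm or the gripper's body presses on something with over 40 N, if the wrist force passes 120 N, or if a joint passes its speed limit or range.

## Working session

There is one attempt and no reset: what is moved stays moved. The work goes in short steps, Python scripts to look and compute and a tool call to move; the robot and the scene stay as the last step left them, time stands still between calls to the robot, and variables do not carry over. Pictures are saved under pics/ and viewed, at most 10 in all, crops included, and the job is handed in when it is done.

```bash
ls; mkdir -p pics
```

Run:
```python
from station import robot
import cv2
for n in("side","top"):
    im=robot.grab_frame(n); cv2.imwrite(f"pics/{n}0.png",im[:,:,::-1]); print(n,robot.camera_info(n))
s=robot.sense(); print(s)
```

```text
pics
station.py
side {'vertical_fov': 44.79374773496917, 'cx': 281.36773545180563, 'cy': 202.0342566148893, 'k1': -0.19438238499199934, 'pose': array([[ 0.95730752,  0.17043168, -0.23348524,  0.18718468],
       [-0.28881817,  0.53011273, -0.79722303, -0.92431116],
       [-0.01209856,  0.83062238,  0.55670467,  0.77280822],
       [ 0.        ,  0.        ,  0.        ,  1.        ]])}
top {'vertical_fov': 48.63408115029513, 'cx': 274.31878455839257, 'cy': 213.5064581291115, 'k1': -0.040292398389812696, 'pose': array([[ 0.02071585,  0.99677488, -0.07752871,  0.39974052],
       [-0.9995526 ,  0.01897531, -0.02312005,  0.07696743],
       [-0.02157436,  0.07797297,  0.99672201,  1.03949986],
       [ 0.        ,  0.        ,  0.        ,  1.        ]])}
{'clock': 0.1, 'joint_pos': array([-71.20664825,  33.02885678,   1.42463287,  82.38199669,
        -0.85916899,  64.68789653,  -3.23618431]), 'qd': array([-0.0051195 , -0.06653351,  0.12608583, -0.16716475, -0.01097137,
        0.06573306, -0.02678512]), 'joint_torque': array([ 5.68545147e-03, -7.67309332e+01,  2.25760907e+00, -2.86606908e+01,
        1.57808868e-02,  8.56261002e-03, -9.39840419e-06]), 'eef_pos': array([0.27002739, 0.61821496, 0.25251506]), 'tcp_rot': array([-1.79912003e+02,  5.32156976e-03,  1.56407434e+02]), 'wrist_force': array([-0.22623729,  0.25026632,  0.67404452]), 'ft_torque': array([ 0.04126804,  0.06270839, -0.0042763 ]), 'gripper_force': 0.0, 'opening': 0.9994272254058677}
```

View pics/side0.png

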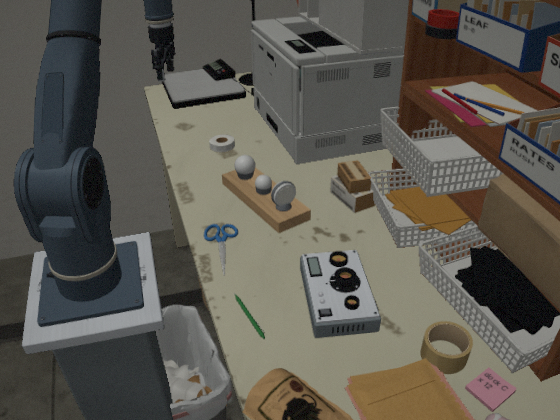

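View pics/top0.png

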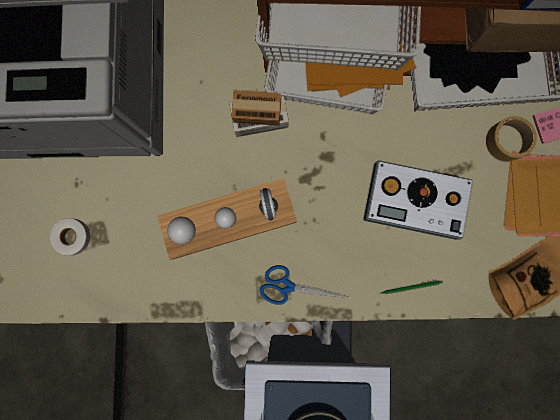

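The side view shows the flat lamp at (284,195) in the tray and the bayonet socket at (345,280). In the top view they are at (268,205) and (424,191). I'll enlarge these four spots.

Run:
```python
import cv2,numpy as np
P=[("top",268,205),("top",424,194),("side",286,200),("side",343,284)]
o=[]
for n,u,v in P:
    im=cv2.imread(f"pics/{n}0.png"); c=im[v-24:v+24,u-32:u+32]
    c=cv2.resize(c,(400,300),interpolation=cv2.INTER_CUBIC)
    for k in range(0,64,8):
        cv2.putText(c,str(u-32+k),(int(k*6.25),10),0,.35,(0,0,255)); cv2.line(c,(int(k*6.25),12),(int(k*6.25),18),(0,0,255))
    for k in range(0,48,8):
        cv2.putText(c,str(v-24+k),(0,int(k*6.25)+4),0,.35,(0,255,0)); cv2.line(c,(24,int(k*6.25)),(30,int(k*6.25)),(0,255,0))
    o.append(c)
cv2.imwrite("pics/crop0.png",np.vstack([np.hstack(o[:2]),np.hstack(o[2:])]))
```

```text
(no output)
```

View pics/crop0.png

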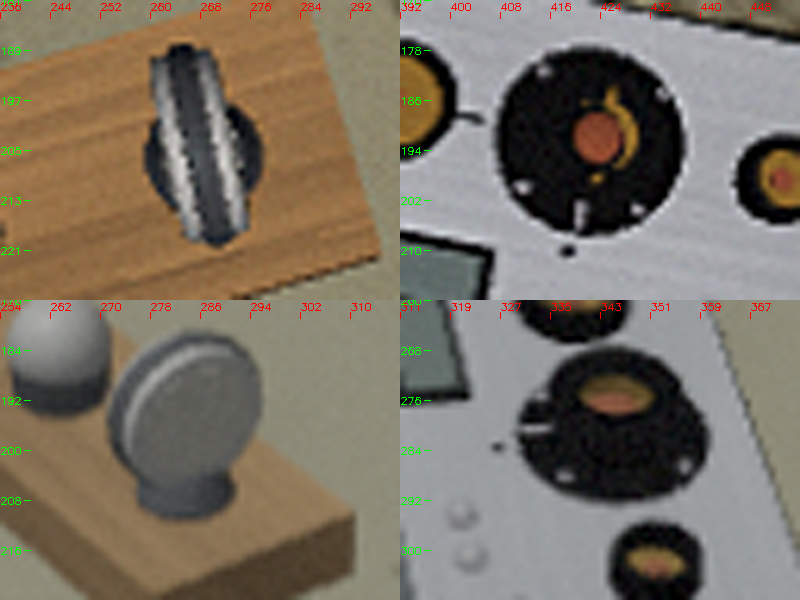

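Create h.py:
```python
import numpy as np,cv2
from scipy.spatial.transform import Rotation as R
from station import robot
def ray(n,u,v):
    c=robot.camera_info(n); f=210/np.tan(np.radians(c["vertical_fov"]/2))
    K=np.array([[f,0,c["cx"]],[0,f,c["cy"]],[0,0,1]])
    x,y=cv2.undistortPoints(np.array([[[u,v]]],float),K,np.array([c["k1"],0,0,0.]))[0,0]
    d=c["pose"][:3,:3]@[x,-y,-1]; return c["pose"][:3,3],d/np.linalg.norm(d)
def tri(a,b):
    A=np.zeros((3,3));q=np.zeros(3);L=[ray(*a),ray(*b)]
    for o,d in L:
        M=np.eye(3)-np.outer(d,d);A+=M;q+=M@o
    p=np.linalg.solve(A,q); e=[np.linalg.norm((np.eye(3)-np.outer(d,d))@(p-o)) for o,d in L]
    return p,max(e)
def plane(n,u,v,z):
    o,d=ray(n,u,v); return o+d*(z-o[2])/d[2]
def proj(n,p):
    c=robot.camera_info(n); f=210/np.tan(np.radians(c["vertical_fov"]/2))
    q=np.linalg.inv(c["pose"])@np.append(p,1); x,y=q[0]/-q[2],-q[1]/-q[2]; s=1+c["k1"]*(x*x+y*y)
    return np.array([c["cx"]+f*x*s,c["cy"]+f*y*s])
```

Run:
```python
from h import *
np.set_printoptions(precision=4,suppress=True)
T=lambda x,y:("top",236+x/6.25,181+y/6.25)
S=lambda x,y:("top",392+(x-400)/6.25,170+y/6.25)
print("lamp head",tri(T(198,145),("side",283.8,193.9)),plane(*T(198,145),.074),plane("side",283.8,193.9,.074))
print("sock",tri(S(604,137),("side",345.6,274.1)),plane(*S(604,137),.072),plane("side",345.6,274.1,.072), plane(*S(592,141),.05))
a,b=plane(*T(181,45),.074),plane(*T(215,245),.074); print("lamp x dir",a-b,np.degrees(np.arctan2(*(a-b)[1::-1])),np.linalg.norm(a-b))
a,b=plane(*S(612,92),.072),plane(*S(596,181),.072); print("key dir",np.degrees(np.arctan2(*(a-b)[1::-1])),np.linalg.norm(a-b))
a,b=plane("top",378,162,.05),plane("top",475,180,.05); print("tester y",np.degrees(np.arctan2(*(a-b)[1::-1]))-90,np.linalg.norm(a-b))
```

```text
lamp head (array([0.496 , 0.1133, 0.0718]), np.float64(0.0017469897884831494)) [0.4941 0.1136 0.074 ] [0.4968 0.1098 0.074 ]
sock (array([ 0.528 , -0.2145,  0.0719]), np.float64(0.0017706910286491436)) [ 0.5262 -0.214   0.072 ] [ 0.5298 -0.2147  0.072 ] [ 0.5277 -0.2164  0.05  ]
lamp x dir [0.0669 0.0128 0.    ] 10.856567047062725 0.06813515266888161
key dir -10.415534092567349 0.03059416002850355
tester y -9.538213458922343 0.2113163010339856
```

The rows are not in the units I measure in: shifts go in shares of 500 mm and turns go in shares of 360 degrees. I convert before sending: -0.409 m is -0.818, -0.123 m is -0.246, -34.5 degrees is -0.0958.

Call:
inch_along:
  rows: "-0.076 -0.082 0 0 0 0;-0.152 -0.164 0 0 0 0;-0.228 -0.246 0 0 0 -0.0139;-0.304 -0.33 0 0 0 -0.0278;-0.38 -0.412 0 0 0 -0.0417;-0.456 -0.494 0 0 0 -0.0556;-0.546 -0.558 0 0 0 -0.0694;-0.636 -0.62 0 0 0 -0.0833;-0.728 -0.684 0 0 0 -0.0944;-0.818 -0.746 0 0 0 -0.0958"
  jaw: 0.6
  grip_n: 60

```text
clock: 1.35
eef_pos: [0.4963, 0.1113, 0.2532]
tcp_rot: [180.0, -0.0, -169.0]
wrist_force: [0.3, 0.5, -0.1]
opening: 0.595
gripper_force: 0.0
```

Scaled: 0.172 m is 0.344, 0.165 m is 0.33.

Call:
inch_along:
  rows: "0 0 0.08 0 0 0;0 0 0.16 0 0 0;0 0 0.24 0 0 0;0 0 0.3 0 0 0;0 0 0.33 0 0 0;0 0 0.344 0 0 0;0 0 0.344 0 0 0"

```text
clock: 2.22
eef_pos: [0.4959, 0.1131, 0.0816]
tcp_rot: [180.0, 0.0, -169.1]
wrist_force: [0.1, -0.0, 1.4]
opening: 0.599
gripper_force: 0.0
```

Call:
inch_along:
  rows: "0 0 0 0 0 0;0 0 0 0 0 0;0 0 0 0 0 0;0 0 0 0 0 0;0 0 0 0 0 0;0 0 0 0 0 0"
  jaw: 0.0
  grip_n: 60

```text
clock: 2.98
eef_pos: [0.4962, 0.1132, 0.0821]
tcp_rot: [180.0, 0.1, -169.1]
wrist_force: [-0.8, -0.8, 7.5]
opening: 0.255
gripper_force: 59.5
```

Scaled: -0.327 m is -0.654, 0.0304 m is 0.0608, 20.7 degrees is 0.0575.

Call:
inch_along:
  rows: "0 0 -0.06 0 0 0;0 0 -0.14 0 0 0;0 0 -0.2 0 0 0;0.01 -0.1 -0.2 0 0 0.0111;0.02 -0.21 -0.2 0 0 0.0278;0.03 -0.32 -0.2 0 0 0.0444;0.04 -0.43 -0.2 0 0 0.0575;0.05 -0.54 -0.2 0 0 0.0575;0.0608 -0.63 -0.2 0 0 0.0575;0.0608 -0.654 -0.2 0 0 0.0575"

```text
clock: 4.22
eef_pos: [0.5268, -0.2176, 0.1813]
tcp_rot: [-179.9, -0.0, 169.9]
wrist_force: [-0.1, 1.2, -2.0]
opening: 0.251
gripper_force: 59.2
```

Call:
inch_along:
  rows: "0 0 0.02 0 0 0;0 0 0.026 0 0 0;0 0 0.026 0 0 0"

```text
clock: 4.6
eef_pos: [0.5276, -0.212, 0.1678]
tcp_rot: [180.0, -0.1, 170.3]
wrist_force: [0.9, -0.1, -1.4]
opening: 0.245
gripper_force: 59.2
```

Run:
```python
from h import *
P=[("top",422,196),("side",343,268)]
o=[]
for n,u,v in P:
    im=robot.grab_frame(n)[:,:,::-1].copy(); cv2.imwrite(f"pics/{n}1.png",im); c=im[v-30:v+30,u-20:u+20]
    c=cv2.resize(c,(400,600),interpolation=cv2.INTER_CUBIC)
    for k in range(0,40,5):
        cv2.putText(c,str(u-20+k),(int(k*10),10),0,.35,(0,0,255)); cv2.line(c,(int(k*10),12),(int(k*10),18),(0,0,255))
    for k in range(0,60,5):
        cv2.putText(c,str(v-30+k),(0,int(k*10)+4),0,.35,(0,255,0)); cv2.line(c,(24,int(k*10)),(30,int(k*10)),(0,255,0))
    o.append(c)
cv2.imwrite("pics/crop1.png",np.hstack(o))
```

```text
(no output)
```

View pics/crop1.png

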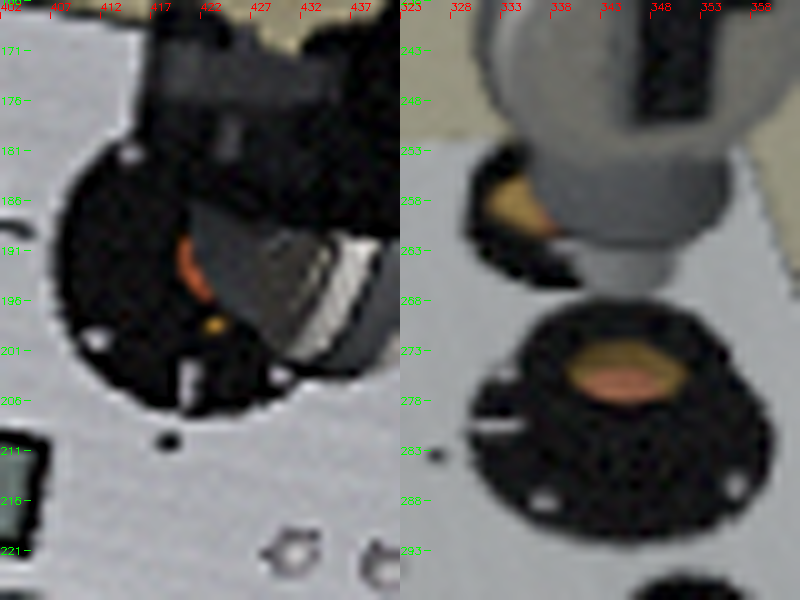

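Run:
```python
from h import *
np.set_printoptions(precision=4,suppress=True)
s=robot.sense(); t=s["eef_pos"]; print(t)
b=plane("side",345.5,264.9,t[2]-.072); print("cap bottom by side",b,"vs tcp",b[:2]-t[:2],"pred px",proj("side",np.r_[t[:2],t[2]-.072]))
m=plane("side",345.5,238+38.2,.072) # placeholder
for uv in [(345.5,274.1),(345.5,274.5)]:
    print(plane("side",*uv,.072))
# predicted outlines for socket centre candidates
def ell(n,c,r,k=60):
    a=np.linspace(0,2*np.pi,k); P=np.array([proj(n,[c[0]+r*np.cos(x),c[1]+r*np.sin(x),c[2]]) for x in a]); return P[:,0].min(),P[:,0].max(),P[:,1].min(),P[:,1].max()
for c in [(.528,-.2145,.072),(.5298,-.2147,.072)]:
    print("collar",np.array(ell("side",c,.0225)),"lip bottom bore",np.array(ell("side",(c[0],c[1],.067),.012)),"bore",np.array(ell("side",c,.012)))
print("cap",np.array(ell("side",(t[0],t[1],t[2]-.072),.011)))
print("collarlamp", np.array(ell("side",(t[0],t[1],t[2]-.05),.021)))
for c in [(.528,-.2145),(.5262,-.214)]: print("top collar",np.array(ell("top",(*c,.072),.0225)),"contact",proj("top",[*c,.066]), "flange",np.array(ell("top",(*c,.05),.0315)))
```

```text
[ 0.5279 -0.2127  0.1683]
cap bottom by side [ 0.5284 -0.2136  0.0963] vs tcp [ 0.0005 -0.0008] pred px [345.1297 264.6878]
[ 0.5296 -0.2146  0.072 ]
[ 0.5291 -0.2158  0.072 ]
collar [333.7722 355.7499 266.9873 281.7028] lip bottom bore [338.7637 350.4496 272.1455 280.0013] bore [338.8994 350.6191 270.3339 278.1808]
collar [334.6256 356.5958 266.8703 281.577 ] lip bottom bore [339.6129 351.2949 272.0263 279.8774] bore [339.7509 351.4667 270.2149 278.0571]
cap [339.689  350.5707 261.1522 268.2825]
collarlamp [335.293  356.3374 249.6791 263.2019]
top collar [414.1548 435.6351 180.4266 201.7881] contact [424.0418 191.4478] flange [407.0957 436.513  177.7919 207.0472]
top collar [413.9191 435.403  181.2735 202.6416] contact [423.8092 192.2928] flange [406.864  436.2861 178.6192 207.8832]
```

The crop shows the lamp held upright just above the mouth. In the side view the cap's lower end is at (345.5,265) and the collar's top at (345.5,274). I'll refine with a flange fit and overlay the predicted outlines.

Create fit.py:
```python
from h import *
np.set_printoptions(precision=4,suppress=True)
def ring(c,r,k=72):
    a=np.linspace(0,2*np.pi,k); return [[c[0]+r*np.cos(x),c[1]+r*np.sin(x),c[2]] for x in a]
def edges(n,c,r,f,lo=-5,hi=5,pol=1):
    # subpixel strongest dark->bright edge along normals of predicted ring; returns points
    im=cv2.GaussianBlur(cv2.cvtColor(cv2.imread(f),cv2.COLOR_BGR2GRAY),(0,0),.7).astype(np.float32)
    C=proj(n,c); out=[]
    for p in ring(c,r,73)[:-1]:
        q=proj(n,p); d=(q-C)/np.linalg.norm(q-C); t=np.arange(lo,hi,.1)
        l=cv2.remap(im,(q[0]+d[0]*t).astype(np.float32)[None],(q[1]+d[1]*t).astype(np.float32)[None],cv2.INTER_CUBIC)[0]
        g=np.gradient(l)*pol; i=g.argmax()
        if g[i]>1.5: out.append((q+d*t[i],t[i]))
    return out
```

Run:
```python
from fit import *
from scipy.optimize import least_squares
c=np.array([.5275,-.2145,.05])
# flange: dark inside, bright outside; fit centre per view with free radius, fixed z
for z in (.05,.053):
  for n,m in (("top",3.),("side",3.)):
    c[2]=z; E=edges(n,c,.0315,f"pics/{n}0.png",-m,m)
    pts=np.array([e[0] for e in E])
    def res(x):
        P=np.array([proj(n,p) for p in ring((x[0],x[1],z),x[2],180)])
        return np.array([np.min(np.linalg.norm(P-q,axis=1)) for q in pts])
    s=least_squares(res,[c[0],c[1],.0315],loss="soft_l1",f_scale=.3,diff_step=1e-3); print(z,n,s.x,len(pts),np.median(res(s.x)))
t=robot.sense()["eef_pos"]
o=[]
for n,u,v in [("top",427,196),("side",345,262)]:
    im=cv2.imread(f"pics/{n}1.png")[v-30:v+30,u-20:u+20]; k=10
    im=cv2.resize(im,(400,600),interpolation=cv2.INTER_CUBIC)
    def dr(cc,r,col):
        P=np.array([proj(n,p) for p in ring(cc,r)]); P=((P-[u-20-.0,v-30-.0]+.5)*k).astype(int); cv2.polylines(im,[P],True,col,1)
    z=t[2]-.071
    dr((*t[:2],z),.011,(0,0,255)); dr((*t[:2],z+.022),.021,(0,255,255)); dr((*t[:2],z+.022),.011,(0,0,255))
    dr((.528,-.2145,.072),.0225,(0,255,0)); dr((.528,-.2145,.050),.0315,(255,0,255))
    o.append(im)
cv2.imwrite("pics/ov1.png",np.hstack(o))
```

```text
Traceback (most recent call last):
  File "h.py", line 18, in proj
    c=robot.camera_info(n); f=210/np.tan(np.radians(c["vertical_fov"]/2))
ValueError: time passes only in moves, steps and waits
```

```bash
sed -i 's/^from station import robot/from station import robot\nCI={n:robot.camera_info(n) for n in("side","top")}/; s/robot.camera_info(n);/CI[n];/' h.py
```

Create ov.py:
```python
from fit import *
from scipy.optimize import least_squares
for z in (.05,.053):
  for n in ("top","side"):
    E=edges(n,np.array([.5275,-.2145,z]),.0315,f"pics/{n}0.png",-3,3)
    Q=np.array([plane(n,*e[0],z)[:2] for e in E])
    s=least_squares(lambda x:np.hypot(*(Q-x[:2]).T)-x[2],[.5275,-.2145,.0315],loss="soft_l1",f_scale=.0005); print(z,n,s.x,len(Q))
t=robot.sense()["eef_pos"]
o=[]
for n,u,v in [("top",427,196),("side",345,262)]:
    im=cv2.imread(f"pics/{n}1.png")[v-30:v+30,u-20:u+20]; k=10
    im=cv2.resize(im,(400,600),interpolation=cv2.INTER_CUBIC)
    def dr(cc,r,col):
        P=np.array([proj(n,p) for p in ring(cc,r)]); P=((P-[u-20,v-30]+.5)*k).astype(int); cv2.polylines(im,[P],True,col,1)
    z=t[2]-.071
    dr((*t[:2],z),.011,(0,0,255)); dr((*t[:2],z+.022),.021,(0,255,255)); dr((*t[:2],z+.022),.011,(0,0,255))
    dr((.528,-.2145,.072),.0225,(0,255,0)); dr((.528,-.2145,.050),.0315,(255,0,255))
    o.append(im)
cv2.imwrite("pics/ov1.png",np.hstack(o))
```

```bash
python3 ov.py
```

```text
0.05 top [ 0.5286 -0.2145  0.0324] 72
0.05 side [ 0.53   -0.212   0.0326] 63
0.053 top [ 0.5283 -0.2136  0.0324] 72
0.053 side [ 0.5294 -0.2136  0.0335] 72
```

View pics/ov1.png

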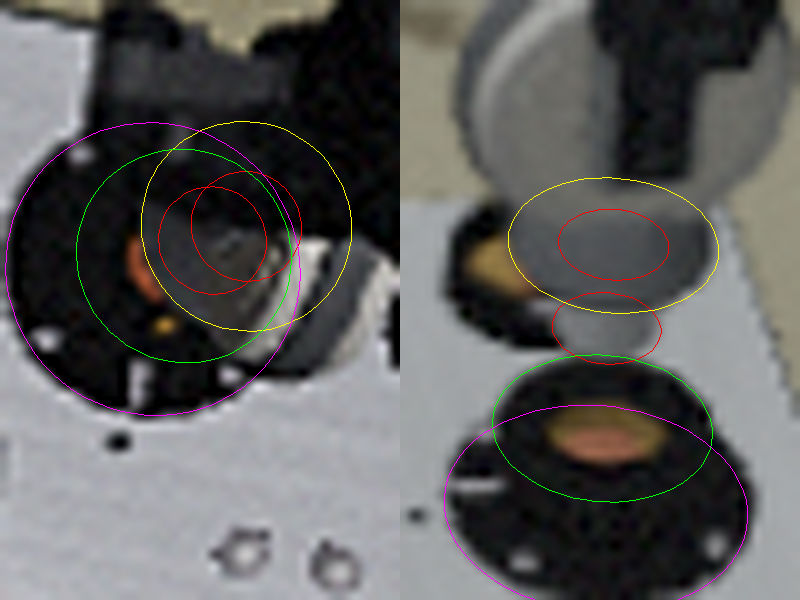

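The overlay shows the lamp and the socket aligned to within about 2 mm, so I'll probe down gently with force feedback.

Scaled: 0.019 m is 0.038, -0.0028 m is -0.0056.

Call:
inch_along:
  rows: "-0.001 -0.0056 0.02 0 0 0;-0.001 -0.0056 0.038 0 0 0;-0.001 -0.0056 0.038 0 0 0;-0.001 -0.0056 0.038 0 0 0"

```text
clock: 5.2
eef_pos: [0.5277, -0.2167, 0.1492]
tcp_rot: [-180.0, -0.0, 170.2]
wrist_force: [-0.6, -0.1, -1.4]
opening: 0.253
gripper_force: 59.2
```

Call:
inch_along:
  rows: "0 0 0.004 0 0 0;0 0 0.008 0 0 0;0 0 0.012 0 0 0;0 0 0.012 0 0 0"

```text
clock: 5.7
eef_pos: [0.5279, -0.2163, 0.1433]
tcp_rot: [180.0, 0.0, 170.2]
wrist_force: [1.3, 0.5, -1.7]
opening: 0.251
gripper_force: 59.5
```

Scaled: 0.002 m is 0.004, 0.001 m is 0.002.

Call:
inch_along:
  rows: "0 0 0.002 0 0 0;0 0 0.004 0 0 0;0 0 0.004 0 0 0"

```text
clock: 6.08
eef_pos: [0.5285, -0.2159, 0.1419]
tcp_rot: [180.0, 0.1, 170.2]
wrist_force: [0.5, 3.4, 5.6]
opening: 0.249
gripper_force: 60.3
```

Call:
inch_along:
  rows: "0 0 0.002 0 0 0;0 0 0.004 0 0 0;0 0 0.004 0 0 0"

```text
clock: 6.45
eef_pos: [0.5286, -0.2152, 0.1394]
tcp_rot: [179.9, 0.1, 170.3]
wrist_force: [2.5, 4.9, 1.8]
opening: 0.25
gripper_force: 59.6
```

Scaled: 0.002 m is 0.004, 0.0017 m is 0.0034.

Call:
inch_along:
  rows: "-0.0014 0.0034 0 0 0 0;-0.0014 0.0034 0.002 0 0 0;-0.0014 0.0034 0.004 0 0 0;-0.0014 0.0034 0.004 0 0 0"

```text
clock: 6.95
eef_pos: [0.5288, -0.2149, 0.1373]
tcp_rot: [180.0, 0.0, 170.2]
wrist_force: [1.0, 3.2, 1.9]
opening: 0.251
gripper_force: 59.7
```

Call:
inch_along:
  rows: "0 0 0.002 0 0 0;0 0 0.004 0 0 0;0 0 0.006 0 0 0;0 0 0.006 0 0 0"

```text
clock: 7.45
eef_pos: [0.5288, -0.2149, 0.1343]
tcp_rot: [180.0, 0.0, 170.2]
wrist_force: [0.9, 4.1, 4.7]
opening: 0.252
gripper_force: 60.0
```

Scaled: 0.003 m is 0.006, 0.001 m is 0.002.

Call:
inch_along:
  rows: "0 0.002 0.002 0 0 0;0 0.002 0.004 0 0 0;0 0.002 0.006 0 0 0;0 0.002 0.006 0 0 0"

```text
clock: 7.95
eef_pos: [0.5288, -0.2147, 0.1313]
tcp_rot: [-180.0, 0.0, 170.2]
wrist_force: [0.9, 1.6, 4.3]
opening: 0.25
gripper_force: 60.2
```

Call:
inch_along:
  rows: "0 0 0.002 0 0 0;0 0 0.004 0 0 0;0 0 0.006 0 0 0;0 0 0.006 0 0 0"

```text
clock: 8.45
eef_pos: [0.5289, -0.2146, 0.1285]
tcp_rot: [-180.0, 0.0, 170.2]
wrist_force: [-0.3, 1.6, 5.9]
opening: 0.247
gripper_force: 60.4
```

Scaled: 0.0014 m is 0.0028, 0.0007 m is 0.0014.

Call:
inch_along:
  rows: "0 0.0008 0.0014 0 0 0;0 0.0008 0.0028 0 0 0;0 0.0008 0.0028 0 0 0"

```text
clock: 8.82
eef_pos: [0.5289, -0.2146, 0.1271]
tcp_rot: [-179.9, 0.0, 170.2]
wrist_force: [-0.8, 0.4, 6.3]
opening: 0.251
gripper_force: 60.5
```

Scaled: 0.0002 m is 0.0004, 20 degrees is 0.0556.

Call:
inch_along:
  rows: "0 0 0 0 0 0;0 0 0.0004 0 0 0.0139;0 0 0.0004 0 0 0.0278;0 0 0.0004 0 0 0.0417;0 0 0.0004 0 0 0.0556;0 0 0.0004 0 0 0.0556"
  grip_n: 90

```text
clock: 9.57
eef_pos: [0.5291, -0.2139, 0.1269]
tcp_rot: [-180.0, 0.0, 150.1]
wrist_force: [0.1, 1.4, 7.2]
opening: 0.248
gripper_force: 89.7
```

```bash
python3 -c "
from station import robot; print(robot.sense()['ft_torque'])"
```

```text
[0.58938624 0.0577245  0.13161999]
```

Scaled: 40 degrees is 0.1111.

Call:
inch_along:
  rows: "0 0 0 0 0 0.0222;0 0 0 0 0 0.0444;0 0 0 0 0 0.0667;0 0 0 0 0 0.0889;0 0 0 0 0 0.1111;0 0 0 0 0 0.1111"

```text
clock: 10.32
eef_pos: [0.529, -0.2139, 0.1269]
tcp_rot: [-180.0, 0.0, 110.1]
wrist_force: [0.1, 1.7, 7.7]
opening: 0.246
gripper_force: 89.8
```

```bash
python3 -c "
from station import robot; print(robot.sense()['ft_torque'])"
```

```text
[0.51015623 0.10090539 0.1304512 ]
```

Scaled: 30 degrees is 0.0833.

Call:
inch_along:
  rows: "0 0 0 0 0 0.0222;0 0 0 0 0 0.0444;0 0 0 0 0 0.0667;0 0 0 0 0 0.0833;0 0 0 0 0 0.0833;0 0 0 0 0 0.0833"

```text
clock: 11.08
eef_pos: [0.5289, -0.2139, 0.1269]
tcp_rot: [-180.0, 0.0, 80.2]
wrist_force: [-0.8, 1.3, 7.3]
opening: 0.246
gripper_force: 90.2
```

Run:
```python
from h import *
print(robot.sense()['ft_torque'])
P=[("top",424,194),("side",343,270)]
o=[]
for n,u,v in P:
    im=robot.grab_frame(n)[:,:,::-1].copy(); cv2.imwrite(f"pics/{n}2.png",im)
    o.append(cv2.resize(im[v-30:v+30,u-20:u+20],(400,600),interpolation=cv2.INTER_CUBIC))
cv2.imwrite("pics/crop2.png",np.hstack(o))
```

```text
[0.5785291  0.12137674 0.17852966]
```

View pics/crop2.png

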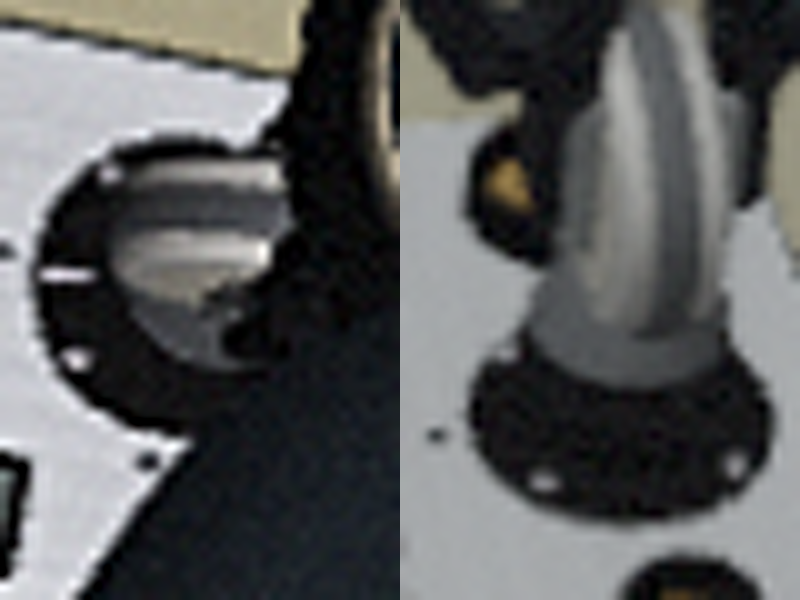

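The picture shows the lamp seated, with its collar down on the socket. The pointer at (70,275) in the left panel lies horizontal, about 10° short of the tester's +y, so I'll turn further in small steps until the stop is felt.

Scaled: 4 degrees is 0.0111.

Call:
inch_along:
  rows: "0 0 0 0 0 0.0056;0 0 0 0 0 0.0111;0 0 0 0 0 0.0111"

```text
clock: 11.55
eef_pos: [0.5288, -0.214, 0.127]
tcp_rot: [180.0, 0.0, 76.2]
wrist_force: [-0.4, 2.4, 8.5]
opening: 0.245
gripper_force: 90.0
```

```bash
python3 -c "
from station import robot; print(robot.sense()['ft_torque'])"
```

```text
[0.61130909 0.1662212  0.2497059 ]
```

Call:
inch_along:
  rows: "0 0 0 0 0 0.0056;0 0 0 0 0 0.0111;0 0 0 0 0 0.0111"

```text
clock: 11.92
eef_pos: [0.5288, -0.214, 0.127]
tcp_rot: [-180.0, 0.0, 72.2]
wrist_force: [-0.7, 2.5, 6.8]
opening: 0.246
gripper_force: 89.8
```

```bash
python3 - <<'E'
from h import *
print(robot.sense()['ft_torque'])
P=[("top",414,194),("side",343,282)]
o=[]
im0=cv2.imread("pics/top0.png")
im=robot.grab_frame("top")[:,:,::-1].copy(); cv2.imwrite(f"pics/top3.png",im)
for i in (im0,im): o.append(cv2.resize(i[174:214,402:442],(400,400),interpolation=cv2.INTER_CUBIC))
cv2.imwrite("pics/crop3.png",np.hstack(o))
E
```

```text
[0.61006564 0.1732339  0.24731238]
```

View pics/crop3.png

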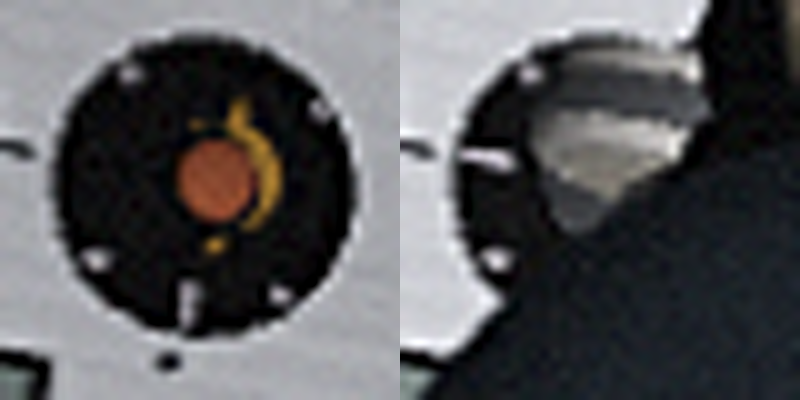

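Scaled: 3 degrees is 0.0083.

Call:
inch_along:
  rows: "0 0 0 0 0 0.0042;0 0 0 0 0 0.0083;0 0 0 0 0 0.0083"

```text
clock: 12.35
eef_pos: [0.5288, -0.2139, 0.127]
tcp_rot: [-180.0, 0.0, 69.2]
wrist_force: [-0.4, 2.5, 8.0]
opening: 0.248
gripper_force: 89.9
```

```bash
python3 - <<'E'
from h import *
print(robot.sense()['ft_torque'])
im=robot.grab_frame("top")[:,:,::-1].copy(); cv2.imwrite(f"pics/top4.png",im)
a=[cv2.cvtColor(cv2.imread(f"pics/top{k}.png"),6).astype(int)[185:194,406:416] for k in (2,3,4)]
# pointer centroid (bright pixels on the black flange)
for i,m in zip((2,3,4),a):
    w=np.clip(m[1:,3:8]-60,0,None)*1.; Y,X=np.mgrid[0:w.shape[0],0:w.shape[1]]
    print(i,[(409+c,round(186+(w[:,c]*Y[:,c]).sum()/w[:,c].sum(),2)) for c in range(5)])
E
```

```text
[0.54596834 0.19088568 0.49215354]
2 [(409, np.float64(191.0)), (410, np.float64(191.0)), (411, np.float64(191.0)), (412, np.float64(191.0)), (413, np.float64(191.0))]
3 [(409, np.float64(189.0)), (410, np.float64(189.17)), (411, np.float64(189.34)), (412, np.float64(189.55)), (413, np.float64(190.0))]
4 [(409, np.float64(189.0)), (410, np.float64(189.18)), (411, np.float64(189.33)), (412, np.float64(189.55)), (413, np.float64(190.0))]
```

Scaled: -1 degrees is -0.0028.

Call:
inch_along:
  rows: "0 0 0 0 0 -0.0028;0 0 0 0 0 -0.0028;0 0 0 0 0 -0.0028;0 0 0 0 0 -0.0028"

```text
clock: 12.9
eef_pos: [0.5288, -0.214, 0.127]
tcp_rot: [-180.0, 0.0, 70.2]
wrist_force: [-1.2, 2.6, 8.0]
opening: 0.243
gripper_force: 89.9
```

```bash
python3 -c "
from station import robot; print(robot.sense()['ft_torque']); print(robot.finish_job())"
```

```text
[0.58342769 0.23334423 0.47855775]
the job is handed in; nothing more can be done
None
```

I handed the job in at 12.9 s with the flat lamp held upright in the bayonet socket, pushed in about 17 mm and turned clockwise to the stop; I never touched the round lamps, and no verdict came back.

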